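# Set the load lever and switch the load on

## Robot

A 7-joint arm with a two-finger parallel gripper is mounted at the origin on the work surface. World frame = base frame: x ahead of the robot, y to its left, z up, the work surface at z = 0. Lengths are in m, angles in rad, forces in N, time in s.
With the tool pointing down it reaches from about 0.4 to 0.875 m from the base axis. Payload 19.3 kg.
Tool frame: the origin (TCP) lies at the very end of the fingers, on their centre line; the grasp point (between the pads) lies 19 mm behind it; z points along the fingers, y is the line along which they close (so a half turn about z gives the same grasp; the last joint's range is limited). The gripper opens to 85 mm and grips with 20 to 120 N. Pads are 22 mm wide; open, the fingers measure 114 mm over their backs; the gripper's body (76 mm by 85 mm) begins 54 mm behind the grasp point. The pads swing forward as they close: fully open they stand 13 mm farther back than shut.
Start: joints at [-0.07, 0.521, -0.036, 1.599, 0.021, 1.021, -0.113], TCP at [0.625, -0, 0.231] pointing down, gripper open.
Joint ranges: [-2.91, 2.91], [-0.3, 2.13], [-1.5, 1.42], [0.17, 2.43], [-1.26, 4.41], [0.16, 1.93], [-2.52, 2.52]. Speed limits (rad/s): [1.89, 1.89, 2.39, 2.39, 3.01, 3.01, 3.01].

## Interface

Orientations are given as [roll, pitch, yaw] about the fixed x, y, z axes, in that order (R = Rz(yaw) Ry(pitch) Rx(roll)).
In Python, from workcell import bot gives the robot as it stands.
- The arm moves only by the tool jog_arm, never from a script. Its argument "motion" is a list of rows, each a list of 5 numbers: the shift along the tool's x, y, z scaled (see below), then the turn about the tool's z scaled (see below), then the opening, from 0 (shut) to 1 (fully open). A call has 1 to 12 rows; each row shifts and turns the commanded pose from where the row before left it, along the tool's axes as they then stand; what a row does not reach is not made up. The controller multiplies each number of a shift by 30 mm and each number of a turn by 0.08 rad. A row lasts 1/10 s, in which the tool goes at most 50 mm and 8.59 degrees, less where a joint would pass 70% of its speed; a pose out of reach is approached as far as the arm can. A call with a number of a shift or a turn outside -1 to 1 is refused whole. A call with a gripper value outside its range is refused whole. The fingers move at their own pace and stop on an object; "newtons" is the grip in N (left out, the last holds). Time passes only in rows, so rows that do not move let the fingers close. It gives the time, the measured TCP pose, the force, the opening and the grip force at its end, in the units of the state.
- bot.observe(): the state, without advancing time (a new reading comes with each control period).
- bot.grab_frame(name): name is "scene" or "side" or "wrist"; returns a dict with "pixels" (384x512x3 uint8, red, green, blue), "fovy" (degrees; the focal length in pixels is half the picture's height over the tangent of half this angle, whatever the lens; pixels are square), "cx", "cy" (the principal point, pixels), "rvec" (rotation vector, rad) and "tvec" (3), from world to camera coordinates, as OpenCV has them; the wrist camera has in their place "mount" (4x4, takes a point from camera to tool coordinates, whose origin is the TCP and whose axes are the flange's). Camera axes: x right, y down, z forward; pixel columns grow to the right and rows downward; lengths in m; the calibration is good to about 2 mm. A picture is of the moment at which its call begins: read the wrist's pose just before it. There is no depth.
- bot.job_done(): hands the job in; it is judged then, once.
The state is a dict: "clock": time; "qpos": joint angles; "qd": joint speeds; "joint_efforts": joint torques, N m; "position": TCP position; "tool_rot": TCP orientation; "force": force on the tool from outside, world axes, zero at the start; "moment": the same for the moment, N m; "grip_width": finger opening in m; "finger_force": force on a finger pad.
Only numpy, scipy, OpenCV 4.12 (cv2) and the standard library are available. Lean on these libraries where they do the work, as an engineer would, in place of code of your own. Each camera call takes 0.05 s, during which the arm holds its last target. There are 200 camera calls.

## Task

With a fingertip, push the black lever on top of the load box round, without gripping it, until it points straight at the small brass tab on the scale, and leave the tab where it is. Only then press the wide push button all the way down and let it come up again. Nothing is to be picked up or shoved about, and the narrow button must not be pressed.

Things in the scene. Friction and masses are not known exactly. Their poses are not given: they have to be found in the camera images.
- lever_axis (a point): point on the lever's vertical turning axis at the top panel of the load box, a fixed white instrument case 190 x 250 x 70 mm with a flat top (70 mm above the bench). The axis lies 45 mm nearer the robot-side face than the case's centre. This frame's x axis points horizontally from the robot-side face towards the far face, z up.
- lever (a joint): angle of the lever in rad about the vertical axis, seen from above growing anticlockwise; 0 when it points along lever_axis's x axis. Stops at -1.4 and 1.4. Starts between -1.3 and -0.8. It has light friction (about 2 N pushed 60 mm from the axis) and stays where it is left.
- lever_tip (a point): top of the lever's tip, 95 mm from the axis; x axis points along the lever, outwards. The lever is a black bar 10 mm wide (5 mm for its last 12 mm) on a hub 36 mm across; the bar's underside is 10 mm and its top 28 mm above the top panel.
- tab_top (a point): top centre of the brass set-point tab, a block 14 mm wide and 16 mm deep that rises 24 mm above the top panel, 113 mm from the lever's axis, just beyond the lever tip's path; x axis points outwards from the lever's axis. It sits somewhere along the round scale, stiffly, at a lever angle between -0.25 and 1.15, always ahead of the lever's start in the growing direction.
- wide_button_top (a point): top centre of the wide round push button (48 mm across) in the middle of a small grey box, its top 61 mm above the bench and 10 mm above its metal collar (64 mm across). It goes 6 mm down against a spring, about 5 N when fully down, and comes up by itself.
- wide_button (a joint): how far the wide button is pressed in m, 0 up, 0.006 fully down.
- wide_box: loose grey box 84 x 84 x 39 mm, about 0.6 kg, that carries the wide button, to the left or right of the load box; origin under its centre, z up.
- narrow_button_top (a point): top centre of the narrow round push button (22 mm across) in the middle of another, equal grey box, its top as high as the wide one: not to be pressed.
- narrow_button (a joint): how far the narrow button is pressed in m, 0 up, 0.006 fully down.
- narrow_box: loose grey box like wide_box that carries the narrow button, on the other side of the load box; origin under its centre, z up.
- capacitor: loose blue upright cylinder, 22 mm across, 36 mm tall, standing on the load box's top near a far corner; origin at the centre of its underside. Leave alone.
- glue_bottle: loose white bottle, 34 mm across, 100 mm tall, upright; origin at the centre of its underside. Leave alone.
- parts_bowl: loose round bowl of small parts, 90 mm across, 28 mm tall; origin under its centre. Leave alone.
- screwdriver: loose screwdriver lying on the bench, 170 mm long along its x axis. Leave alone.
- clear_box: loose clear open box, 60 x 60 x 30 mm; origin under its centre. Leave alone.
- heatsink: loose finned aluminium heat sink, 36 x 44 x 27 mm; origin under its centre. Leave alone.
- solder_reel: loose steel reel standing on its flange, 56 mm across, 40 mm tall; origin under its centre. Leave alone.

How it is judged:
By the outcome, as a careful person would: the job done as asked, in the order asked, and still so for the second after the job is handed in, with the robot touching nothing.
It also fails if it takes over 54 s, if anything falls off the work surface, if the arm or the gripper's body presses on something with over 40 N, if the wrist force passes 120 N, or if a joint passes its speed limit or range.

## Working session

There is one attempt and no reset: what is moved stays moved. The work goes in short steps, Python scripts to look and compute and a tool call to move; the robot and the scene stay as the last step left them, time stands still between calls to the robot, and variables do not carry over. Pictures are saved under pics/ and viewed, at most 10 in all, crops included, and the job is handed in when it is done.

Besides the shell and the picture viewer there is one more tool, called after "Request:" by a JSON object that holds its "api" and its "payload", one argument or row to a line. jog_arm: Moves the arm, as the interface text tells. Shifts and turns lie within -1 to 1; 1 stands for 30 mm of shift or 0.08 rad of turn. Its arguments: {"type":"object","properties":{"motion":{"type":"array","items":{"type":"array","items":{"type":"number"}}},"newtons":{"type":"number"}},"required":["motion"]}

```bash
mkdir -p pics
cat > h.py <<'E'
import numpy as np, cv2
from scipy.spatial.transform import Rotation as Ro
from workcell import bot
def cam(name):
    s=bot.observe(); f=bot.grab_frame(name); im=f["pixels"]; h=im.shape[0]
    fl=h/2/np.tan(np.radians(f["fovy"])/2)
    if "mount" in f:
        T=np.eye(4); T[:3,:3]=Ro.from_euler("xyz",s["tool_rot"]).as_matrix(); T[:3,3]=s["position"]
        C=T@np.array(f["mount"]); R,c=C[:3,:3],C[:3,3]
    else:
        Rw=cv2.Rodrigues(np.array(f["rvec"],float))[0]; R=Rw.T; c=-R@np.array(f["tvec"],float).ravel()
    return dict(im=im,f=fl,cx=f["cx"],cy=f["cy"],R=R,c=c)
def ray(C,u,v):
    return C["R"]@np.array([(u-C["cx"])/C["f"],(v-C["cy"])/C["f"],1.])
def onz(C,u,v,z):
    d=ray(C,u,v); return C["c"]+d*(z-C["c"][2])/d[2]
def proj(C,p):
    q=C["R"].T@(np.array(p)-C["c"]); return C["f"]*q[:2]/q[2]+[C["cx"],C["cy"]]
def tri(C1,p1,C2,p2):
    A=[];b=[]
    for C,p in((C1,p1),(C2,p2)):
        d=ray(C,*p);d/=np.linalg.norm(d);P=np.eye(3)-np.outer(d,d);A.append(P);b.append(P@C["c"])
    return np.linalg.lstsq(np.vstack(A),np.hstack(b),rcond=None)[0]
E
python3 - <<'E'
from h import *
import pickle
D={n:cam(n) for n in("scene","side","wrist")}
pickle.dump(D,open("d0.pkl","wb"))
for n,C in D.items():
    print(n,C["c"].round(3),C["f"]); cv2.imwrite(f"pics/{n}0.png",cv2.resize(C["im"][...,::-1],(768,576)))
s=bot.observe();print(s["position"],s["tool_rot"],s["clock"])
E
```

```text
scene [1.269 0.01  1.032] 439.1805947780321
side [0.015 0.841 0.814] 444.96612731703374
wrist [0.624 0.079 0.374] 329.26978143616236
[ 6.24759706e-01 -1.29276075e-05  2.30869515e-01] [-3.14077478e+00  4.47924127e-05  1.57079208e+00] 0.15
```

View pics/scene0.png

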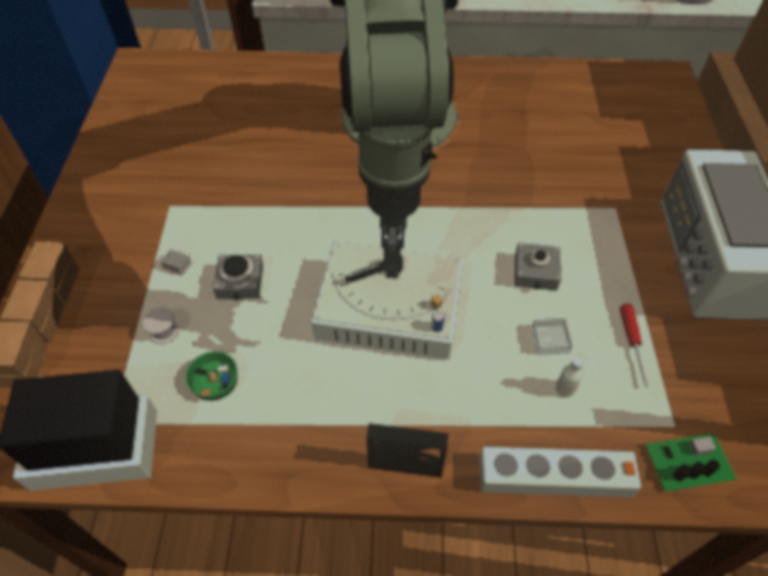

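View pics/side0.png

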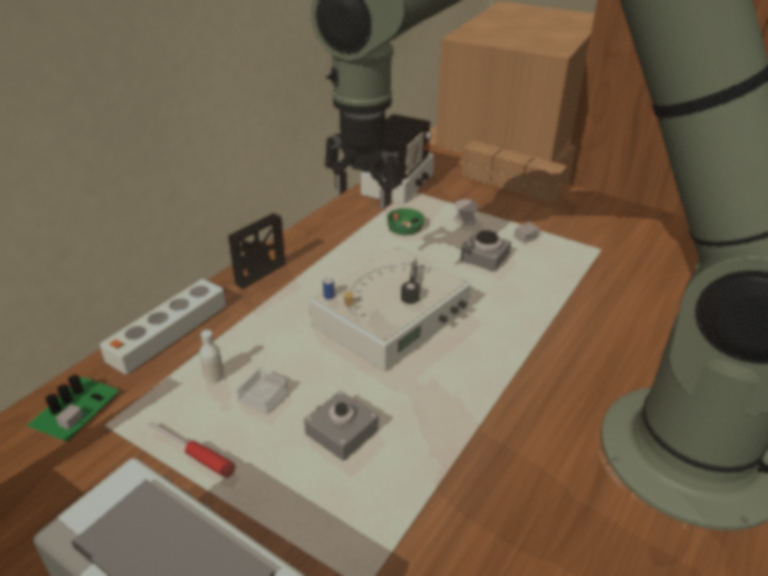

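View pics/wrist0.png

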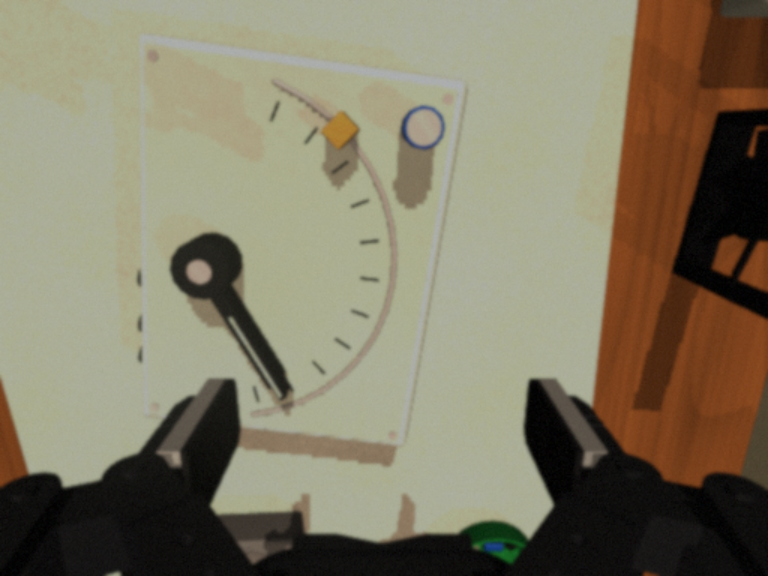

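The wrist view shows (in 768x576 px) the tab at (340,130), the hub near (206,266), the lever tip at (288,395), the capacitor at (424,128), and case corners at (142,37), (465,82), (403,443) and (147,413). In the scene view the wide button is at (237,266) and the narrow one at (540,256).

Run:
```python
from h import *
import pickle
D=pickle.load(open("d0.pkl","rb")); W,S,Z=D["wrist"],D["scene"],D["side"]
cs=np.array([onz(W,u/1.5,v/1.5,.07)[:2] for u,v in((142,37),(465,82),(403,443),(147,413))])
print(cs.round(4),[np.linalg.norm(cs[i]-cs[i-1]).round(4) for i in range(4)])
def blob(C,m):
    n,l,st,ce=cv2.connectedComponentsWithStats(m.astype(np.uint8)); k=1+np.argmax(st[1:,4]); return ce[k],st[k],l==k
def orange(C,x0,x1,y0,y1):
    h=cv2.cvtColor(C["im"],cv2.COLOR_RGB2HSV); m=(h[...,0]>10)&(h[...,0]<25)&(h[...,1]>130)&(h[...,2]>90)
    q=np.zeros_like(m);q[y0:y1,x0:x1]=1
    return blob(C,m&q)
tw=orange(W,200,255,60,110); ts=orange(S,280,300,190,206); tz=orange(Z,225,238,192,206)
print(tw[0],tw[1],ts[0],tz[0]); print("tab",onz(W,*tw[0],.094).round(4),tri(W,tw[0],S,ts[0]).round(4))
# lever dark mask in wrist
g=W["im"].max(2); m=g<75; q=np.zeros_like(m); q[150:275,105:205]=1
c,st,l=blob(W,m&q); print("lever",c,st)
print("hub",onz(W,206/1.5,266/1.5,.1),"tip",onz(W,285/1.5,390/1.5,.098))
wb=tri(S,(237/1.5,266/1.5),Z,(487/1.5,239/1.5)); nb=tri(S,(540/1.5,256/1.5),Z,(342/1.5,409/1.5))
print("wide",wb.round(4),onz(S,237/1.5,266/1.5,.061).round(4),onz(Z,487/1.5,239/1.5,.061).round(4),"narrow",nb.round(4))
cr=W["im"][10:290,80:330]; cv2.imwrite("pics/w1.png",cv2.resize(cr[...,::-1],None,fx=2.1,fy=2.1,interpolation=2))
```

```text
[[ 0.4907  0.1278]
 [ 0.6714  0.1046]
 [ 0.6394 -0.1356]
 [ 0.4589 -0.1112]] [np.float64(0.2411), np.float64(0.1822), np.float64(0.2424), np.float64(0.1821)]
[226.35294118  86.67352941] [215  75  24  24 340] [290.81818182 200.31818182] [232.5 197.5]
tab [0.6012 0.0785 0.094 ] [0.6007 0.0793 0.0866]
lever [150.80745614 197.03552632] [ 114  156   80  110 2280]
hub [0.52311295 0.00410825 0.1       ] tip [ 0.56331183 -0.07709011  0.098     ]
wide [ 0.5087 -0.2937  0.0515] [ 0.517 -0.29   0.061] [ 0.5024 -0.2809  0.061 ] narrow [0.4646 0.2803 0.0532]
```

Request:
{"api": "jog_arm", "payload": {
  "motion": [
    [0, 0, 0, 1, 0],
    [0, 0, 0, 1, 0],
    [0, 0, 0, 1, 0],
    [0, 0, 0, 1, 0],
    [0, 0, 0, 1, 0],
    [0, 0, 0, 1, 0],
    [0, 0, 0, 1, 0],
    [0, 0, 0, 1, 0],
    [0, 0, 0, 1, 0],
    [0, 0, 0, 1, 0],
    [0, 0, 0, 1, 0],
    [0, 0, 0, 1, 0]
  ],
  "newtons": 60
}}

```text
clock: 1.35
position: [0.6248, -0.0, 0.2311]
tool_rot: [-3.141, 0.0, 0.607]
force: [0.0, -0.4, 0.4]
grip_width: -0.0002
finger_force: 0.0
```

Request:
{"api": "jog_arm", "payload": {
  "motion": [
    [0, 0, 0, 1, 0],
    [0, 0, 0, 0.5, 0],
    [-0.98, 0.08, 0, 0, 0],
    [-0.98, 0.08, 0, 0, 0],
    [-0.98, 0.07, 0, 0, 0],
    [-0.98, 0.07, 0, 0, 0],
    [0, 0, 0.9, 0, 0],
    [0, 0, 0.9, 0, 0],
    [0, 0, 0, 0, 0],
    [0, 0, 0, 0, 0]
  ]
}}

```text
clock: 2.35
position: [0.5256, -0.0634, 0.1777]
tool_rot: [-3.141, 0.001, 0.491]
force: [0.5, 0.4, 1.1]
grip_width: -0.0
finger_force: 0.0
```

Run:
```python
from h import *
import pickle
C=cam("wrist"); pickle.dump(C,open("d1.pkl","wb"))
cv2.imwrite("pics/w2.png",cv2.resize(C["im"][...,::-1],(768,576)))
s=bot.observe();print(s["position"],s["tool_rot"],s["clock"],s["grip_width"],s["force"])
```

```text
[ 0.52598035 -0.06344408  0.17818737] [ 3.14123832e+00 -4.03904947e-04  4.90743156e-01] 2.4 -0.00015503707191035353 [ 0.40804632 -1.03637706 -0.68614811]
```

View pics/w2.png

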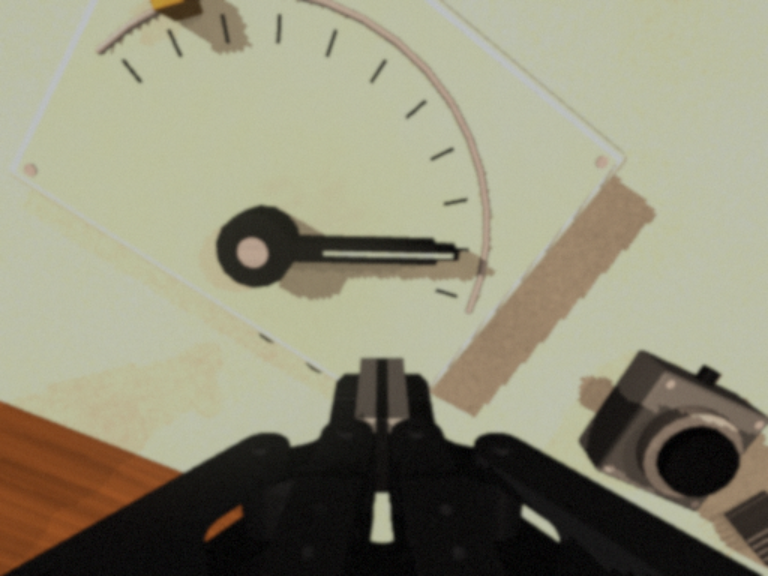

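The view shows the shut fingertip at (382,360), the lever lying horizontally with its hub cap at (252,252) and its white line from (323,253) to (453,256), and the wide button at (698,461). The finger is clear behind the lever.

Run:
```python
from h import *
import pickle
W=pickle.load(open("d0.pkl","rb"))["wrist"]; C=pickle.load(open("d1.pkl","rb"))
k=1/1.5
cap=tri(W,(199*k,271*k),C,(252*k,252*k)); print("cap",cap.round(4))
a=onz(C,323*k,253*k,.098);b=onz(C,453*k,256*k,.098);a0=onz(W,230*k,318*k,.098);b0=onz(W,283*k,394*k,.098)
print(a.round(4),b.round(4),np.arctan2(*(b-a)[1::-1]),a0.round(4),b0.round(4),np.arctan2(*(b0-a0)[1::-1]))
print("tiptri",tri(W,(283*k,394*k),C,(453*k,256*k)).round(4))
sc=[onz(C,u*k,v*k,.07)[:2].round(4) for u,v in((30,170),(601,161))]; s0=[onz(W,u*k,v*k,.07)[:2].round(4) for u,v in((153,56),(448,98),(392,434),(155,406))]
print(sc,s0,np.mean(s0,0))
print("wide",onz(C,698*k,461*k,.061).round(4))
```

```text
cap [0.5187 0.0012 0.1003]
[ 0.5328 -0.0277  0.098 ] [ 0.56   -0.0815  0.098 ] -1.1035780712148908 [ 0.5333 -0.0287  0.098 ] [ 0.5619 -0.0799  0.098 ] -1.0616098350479486
tiptri [ 0.5599 -0.083   0.0924]
[array([0.4947, 0.1186]), array([ 0.6315, -0.1282])] [array([0.4955, 0.1181]), array([0.6621, 0.0961]), array([ 0.6314, -0.1282]), array([ 0.4653, -0.1056])] [ 0.563575 -0.0049  ]
wide [ 0.5132 -0.2923  0.061 ]
```

Request:
{"api": "jog_arm", "payload": {
  "motion": [
    [0, 0, 0.77, 0, 0],
    [0, 0, 0.77, 0, 0],
    [0, 0, 0.77, 0, 0],
    [0, 0, 0.77, 0, 0],
    [0, 0, 0, 0, 0],
    [0.12, 0, 0, 0, 0],
    [0.12, 0, 0, 0, 0],
    [0.16, 0.036, 0, -1, 0],
    [0.16, 0.036, 0, -1, 0],
    [0.16, 0.036, 0, -1, 0],
    [0.16, 0.036, 0, -1, 0],
    [0, 0, 0, 0, 0]
  ]
}}

```text
clock: 3.6
position: [0.5512, -0.0523, 0.0862]
tool_rot: [3.14, -0.002, 0.812]
force: [-0.0, 0.3, 0.3]
grip_width: 0.0001
finger_force: 0.0
```

```bash
cat > st.py <<'E'
from h import *
A=np.array([.519,.001])
s=bot.observe();y=s["tool_rot"][2];p=s["position"];d=p[:2]-A
n=np.array([np.cos(y),np.sin(y)]);u=np.array([np.sin(y),-np.cos(y)])
print("yaw",y,"z",p[2],"along x",d@n,"radial",d@u,"F",np.round(s["force"],1),"t",s["clock"])
E
python3 st.py
```

```text
yaw 0.8124667570835926 z 0.08619188134337441 along x -0.01653230998298222 radial 0.06004578285853662 F [-0.   0.3  0.3] t 3.6
```

Request:
{"api": "jog_arm", "payload": {
  "motion": [
    [0.16, 0.036, 0, -1, 0],
    [0.16, 0.036, 0, -1, 0],
    [0.16, 0.036, 0, -1, 0],
    [0.16, 0.036, 0, -1, 0],
    [0.16, 0.036, 0, -1, 0],
    [0.16, 0.036, 0, -1, 0],
    [0.16, 0.036, 0, -1, 0],
    [0.16, 0.036, 0, -1, 0],
    [0.16, 0.036, 0, -1, 0],
    [0.16, 0.036, 0, -1, 0],
    [0, 0, 0, 0, 0]
  ]
}}

```text
clock: 4.7
position: [0.5785, -0.0133, 0.0858]
tool_rot: [3.14, 0.0, 1.61]
force: [-0.2, -0.2, -0.3]
grip_width: -0.0001
finger_force: 0.0
```

```bash
python3 st.py
python3 - <<'E'
from h import *
import pickle
C=cam("wrist"); pickle.dump(C,open("d2.pkl","wb"))
cv2.imwrite("pics/w3.png",cv2.resize(C["im"][...,::-1],(768,576)))
E
```

```text
yaw 1.6103663416908804 z 0.08576801275951133 along x -0.016652403116307474 radial 0.05891356779434488 F [-0.2 -0.2 -0.3] t 4.7
```

View pics/w3.png

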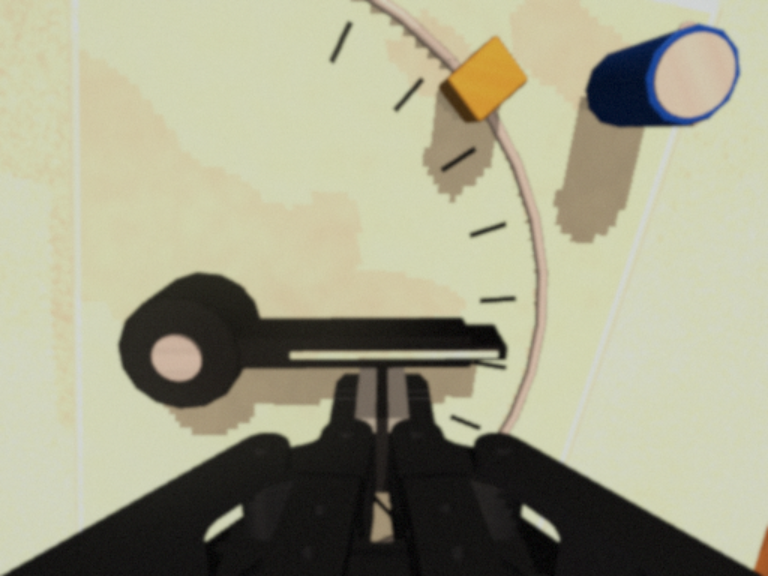

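The lever now runs from the hub cap (176,358) to the tip, with its white line from (290,355) to (498,355), and the finger rests on it. The tab's top face is centred near (492,72).

```bash
cat > ms.py <<'E'
from h import *
A=np.array([.519,.001])
ang=lambda p,q=A: np.arctan2(p[1]-q[1],p[0]-q[0])
def tabtop(C,z=.094,box=None):
    h=cv2.cvtColor(C["im"],cv2.COLOR_RGB2HSV); m=((h[...,0]>10)&(h[...,0]<25)&(h[...,1]>130)&(h[...,2]>165)).astype(np.uint8)
    n,l,st,ce=cv2.connectedComponentsWithStats(m); k=1+np.argmax(st[1:,4]); (c,sz,an)=cv2.minAreaRect(np.argwhere(l==k)[:,::-1].astype(np.float32))
    return c,sz,onz(C,*c,z)
E
python3 - <<'E'
from ms import *
import pickle
C=pickle.load(open("d2.pkl","rb")); W=pickle.load(open("d0.pkl","rb"))["wrist"]; k=1/1.5
for X in(C,W):
    c,sz,p=tabtop(X); print(c,sz,p.round(4),ang(p),np.linalg.norm(p[:2]-A))
c=tabtop(C)[0]; c0=tabtop(W)[0]; print("tri tab",tri(C,c,W,c0).round(4))
a=onz(C,290*k,355*k,.098);b=onz(C,498*k,355*k,.098); print(a.round(4),b.round(4),ang(b,a),ang(b))
print("cap",onz(C,176*k,358*k,.1003).round(4))
E
```

```text
(324.9425964355469, 51.631134033203125) (37.00266647338867, 43.916648864746094) [0.601  0.0791 0.094 ] 0.7609985908664382 0.11319505611385659
(225.75003051757812, 85.75001525878906) (14.849241256713867, 16.970561981201172) [0.6008 0.0792 0.094 ] 0.763383704001744 0.11317542986538247
tri tab [0.6008 0.0791 0.0944]
[0.5507 0.0021 0.098 ] [0.6111 0.0044 0.098 ] 0.03941024022043045 0.03726434865275734
cap [0.5185 0.0009 0.1003]
```

Request:
{"api": "jog_arm", "payload": {
  "motion": [
    [0.16, 0.036, 0, -1, 0],
    [0.16, 0.036, 0, -1, 0],
    [0.16, 0.036, 0, -1, 0],
    [0.16, 0.036, 0, -1, 0],
    [0.16, 0.036, 0, -1, 0],
    [0.16, 0.036, 0, -1, 0],
    [0.16, 0.036, 0, -1, 0],
    [0.08, 0.018, 0, -0.5, 0],
    [0.08, 0.018, 0, -0.5, 0],
    [0, 0, 0, 0, 0],
    [0, 0, 0, 0, 0]
  ]
}}

```text
clock: 5.85
position: [0.5738, 0.0248, 0.0849]
tool_rot: [-3.141, -0.0, 2.249]
force: [0.5, 0.3, 0.3]
grip_width: -0.0002
finger_force: 0.3
```

```bash
python3 st.py
python3 - <<'E'
from ms import *
import pickle
C=cam("wrist"); pickle.dump(C,open("d3.pkl","wb"))
c,sz,p=tabtop(C); print(c,p.round(4),ang(p))
cv2.imwrite("pics/w4.png",cv2.resize(C["im"][...,::-1],(768,576)))
E
```

```text
yaw 2.2487894893983382 z 0.08486025049596624 along x -0.015852869548879787 radial 0.057611322688566134 F [0.5 0.3 0.3] t 5.85
(380.0, 215.0) [0.6005 0.0792 0.094 ] 0.7645584582487692
```

View pics/w4.png

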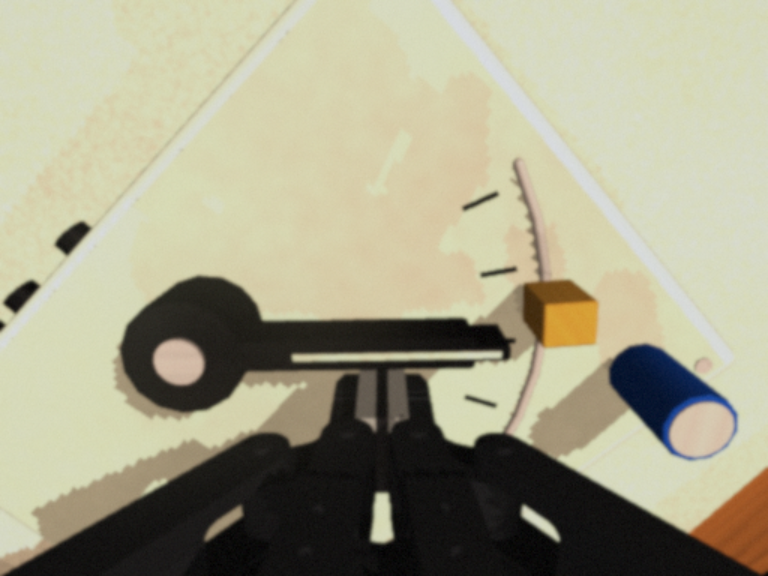

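The lever's white line runs from (292,358) to (503,355) and points a little short of the tab, whose top face has corners (540,314), (596,307), (599,344) and (545,347).

Run:
```python
from ms import *
import pickle
C=pickle.load(open("d3.pkl","rb"));k=1/1.5
a=onz(C,292*k,358*k,.098);b=onz(C,503*k,355*k,.098); cap=onz(C,179*k,361*k,.1003)
t=onz(C,570*k,328*k,.094); print(ang(b,a),ang(b),ang(b,cap),cap,"tab",t,ang(t),ang(t,cap))
# sub-pixel: white stripe fit
g=C["im"].min(2).astype(float)[228:248]; us=np.arange(200,330); m=np.where(g[:,us]>90,g[:,us],0)
vs=(m*np.arange(228,248)[:,None]).sum(0)/m.sum(0); f=np.polyfit(us,vs,1); print(f,(vs-np.polyval(f,us)).std())
p=[onz(C,u,np.polyval(f,u),.098) for u in(205,325)]; print(ang(p[1],p[0]),ang(p[1]))
```

```text
0.6944678645798157 0.6917319220499107 0.687251208622069 [0.51874133 0.00132549 0.1003    ] tab [0.60177646 0.07799032 0.094     ] 0.7491978252698216 0.7455301665514092
[1.78794183e-02 2.33981497e+02] 0.835755191190684
0.6591895643543877 0.6755131333516029
```

Request:
{"api": "jog_arm", "payload": {
  "motion": [
    [0.066, 0.015, 0, -0.41, 0],
    [0.066, 0.015, 0, -0.41, 0],
    [0, 0, 0, 0, 0],
    [0, 0, 0, 0, 0],
    [-0.4, 0, 0, 0, 0],
    [-0.4, 0, 0, 0, 0],
    [0, 0, -0.8, 0, 0],
    [0, 0, -0.8, 0, 0],
    [0, 0, 0, 0, 0],
    [0, 0, 0, 0, 0]
  ]
}}

```text
clock: 6.9
position: [0.589, 0.01, 0.133]
tool_rot: [3.141, 0.001, 2.315]
force: [0.2, -0.7, -0.9]
grip_width: -0.0003
finger_force: 0.0
```

```bash
python3 st.py
python3 - <<'E'
from ms import *
import pickle
C=cam("wrist"); pickle.dump(C,open("d4.pkl","wb"))
c,sz,p=tabtop(C); print(c,p.round(4),ang(p))
cv2.imwrite("pics/w5.png",cv2.resize(C["im"][130:330,60:460][...,::-1],(800,400),interpolation=2))
E
```

```text
yaw 2.3152942062326956 z 0.13303625410664335 along x -0.0408271902544166 radial 0.05760067595366726 F [ 0.2 -0.7 -0.9] t 6.9
(353.5, 154.5) [0.601  0.0792 0.094 ] 0.7615318043195971
```

View pics/w5.png

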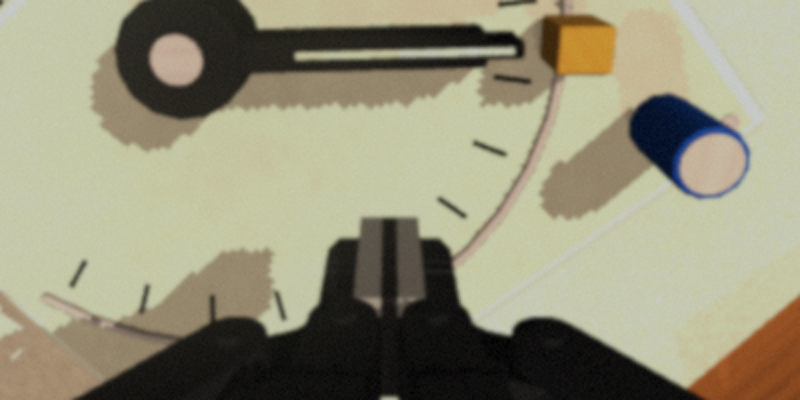

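The lever's white line runs from crop pixel (295,56) to (517,50), the hub cap is at (176,60), and the tab's top face is centred at about (586,48). It points at the tab to within a hair, so I'll compute the angle.

Run:
```python
from ms import *
import pickle
C=pickle.load(open("d4.pkl","rb"))
P=lambda u,v,z:onz(C,60+u/2-.25,130+v/2-.25,z)
a=P(295,56,.098);b=P(517,50,.098);cap=P(176,60,.1003)
print("lever",ang(b,a),ang(b),ang(b,cap),cap)
for q in((586,48),(586,50)): t=P(*q,.094); print("tab",t.round(4),ang(t),ang(t,cap))
for lo in(150,165,180):
    h=cv2.cvtColor(C["im"],cv2.COLOR_RGB2HSV); m=((h[...,0]>10)&(h[...,0]<25)&(h[...,1]>130)&(h[...,2]>lo)).astype(np.uint8)
    m[:,:330]=0; x,y,w,hh=cv2.boundingRect(m); ys,xs=np.nonzero(m); t=onz(C,xs.mean(),ys.mean(),.094); print(lo,x,y,w,hh,xs.mean(),ys.mean(),t.round(4),ang(t))
g=C["im"].min(2).astype(int); us=np.arange(212,312,8)
for u in us: 
    col=g[143:166,u]; print(u,col.tolist())
```

```text
lever 0.7722867340293575 0.77234058589356 0.7695159344664056 [0.51868029 0.00105523 0.1003    ]
tab [0.6004 0.0792 0.094 ] 0.7653687551667926 0.763056980694648
tab [0.6008 0.0788 0.094 ] 0.760334855640563 0.7580325451554851
150 339 142 173 213 413.8785394932936 218.01266766020865 [0.656  0.0778 0.094 ] 0.5106740547830603
165 340 143 115 169 354.4716088328076 156.87066246056781 [0.6024 0.0786 0.094 ] 0.7496007757661647
180 340 143 28 24 353.4260869565217 154.48695652173913 [0.601  0.0792 0.094 ] 0.7616033588581551
212 [115, 70, 39, 27, 25, 24, 28, 33, 29, 27, 29, 40, 80, 122, 148, 149, 122, 79, 44, 29, 28, 31, 53]
220 [105, 64, 34, 31, 25, 30, 25, 26, 24, 31, 33, 46, 80, 126, 150, 141, 113, 71, 37, 25, 27, 35, 58]
228 [95, 59, 31, 30, 27, 26, 30, 28, 29, 31, 35, 49, 90, 134, 159, 151, 111, 61, 34, 26, 26, 41, 62]
236 [95, 52, 26, 21, 26, 30, 29, 28, 29, 25, 37, 56, 101, 139, 154, 145, 101, 52, 32, 28, 27, 42, 73]
244 [87, 44, 26, 24, 23, 26, 22, 24, 28, 30, 33, 67, 119, 147, 153, 135, 97, 50, 29, 22, 29, 42, 71]
252 [83, 36, 20, 24, 23, 26, 24, 23, 30, 28, 34, 78, 127, 152, 147, 123, 86, 44, 29, 25, 25, 49, 82]
260 [64, 31, 19, 21, 24, 26, 23, 25, 30, 32, 40, 87, 138, 164, 159, 125, 73, 34, 29, 28, 31, 54, 84]
268 [53, 24, 21, 21, 19, 22, 21, 25, 25, 28, 45, 94, 142, 164, 156, 116, 65, 31, 22, 20, 36, 58, 86]
276 [45, 24, 19, 17, 28, 20, 20, 20, 26, 27, 60, 113, 158, 176, 166, 119, 63, 28, 22, 24, 34, 60, 91]
284 [42, 23, 14, 19, 21, 21, 20, 20, 23, 33, 67, 125, 163, 173, 157, 108, 55, 21, 19, 25, 41, 71, 94]
292 [34, 16, 16, 17, 15, 15, 19, 16, 18, 30, 79, 135, 166, 167, 138, 89, 44, 21, 18, 24, 50, 85, 101]
300 [94, 57, 30, 19, 12, 15, 14, 18, 22, 34, 87, 146, 173, 168, 127, 75, 33, 19, 20, 35, 80, 119, 134]
308 [161, 146, 108, 55, 21, 10, 7, 9, 20, 43, 95, 143, 168, 161, 126, 73, 69, 85, 102, 105, 105, 105, 102]
```

Request:
{"api": "jog_arm", "payload": {
  "motion": [
    [0, 0, -0.9, 0, 0],
    [-0.78, -0.96, 0, 0, 0],
    [-0.78, -0.96, 0, 0, 0],
    [-0.78, -0.96, 0, 0, 0],
    [-0.78, -0.96, 0, 0, 0],
    [-0.78, -0.96, 0, 0, 0],
    [-0.78, -0.96, 0, 0, 0],
    [-0.78, -0.96, 0, 0, 0],
    [-0.78, -0.96, 0, 0, 0],
    [-0.78, -0.96, 0, 0, 0],
    [0, 0, 0, 0, 0],
    [0, 0, 0, 0, 0]
  ]
}}

```text
clock: 8.15
position: [0.5402, -0.3203, 0.1587]
tool_rot: [-3.141, -0.002, 2.315]
force: [0.8, 0.9, 0.9]
grip_width: -0.0005
finger_force: 0.0
```

```bash
python3 st.py
python3 - <<'E'
from ms import *
import pickle
C4=pickle.load(open("d4.pkl","rb"))
a=onz(C4,212,157.45,.098);b=onz(C4,300,155.4,.098);print("lever",ang(b,a),ang(b))
C=cam("wrist"); pickle.dump(C,open("d5.pkl","wb")); S=cam("scene"); pickle.dump(S,open("d5s.pkl","wb"))
k=1.5; a=cv2.resize(C["im"][...,::-1],(480,360)); b=cv2.resize(S["im"][130:260,120:330][...,::-1],(580,360),interpolation=2)[:, :320*1]
cv2.imwrite("pics/w6.png",np.hstack([a,cv2.resize(S["im"][140:250,200:320][...,::-1],(320,293),interpolation=2) if 0 else b]))
print(bot.observe()["position"],proj(C,[.513,-.292,.061]))
E
```

```text
yaw 2.314697500067126 z 0.15872549360920385 along x -0.25076336017017786 radial -0.20201497796115497 F [0.8 0.9 0.9] t 8.15
lever 0.7685005450135909 0.7712936842254977
[ 0.54096923 -0.31863726  0.15926344] [253.18266606 143.70747359]
```

View pics/w6.png

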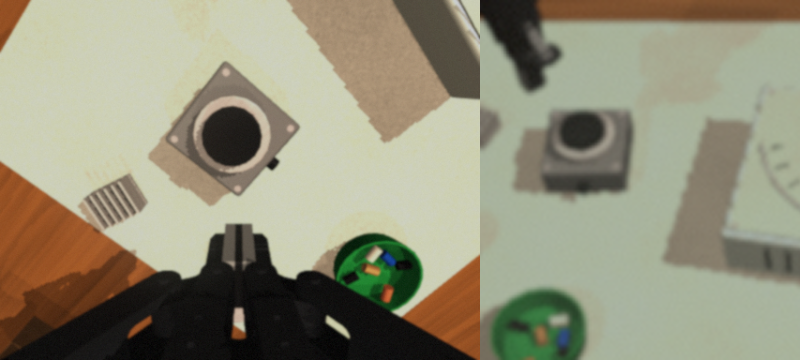

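The wrist half shows the wide button's black top at about (232,135), with the fingertip at (238,228) standing off. The bowl and heat sink are well to the sides.

Run:
```python
from ms import *
import pickle
C=pickle.load(open("d5.pkl","rb")); C1=pickle.load(open("d1.pkl","rb"))
def blk(C,x0,x1,y0,y1):
    m=(C["im"].max(2)<50).astype(np.uint8); q=np.zeros_like(m); q[y0:y1,x0:x1]=1
    n,l,st,ce=cv2.connectedComponentsWithStats(m*q); k=1+np.argmax(st[1:,4]); return ce[k],st[k]
a=blk(C,205,290,105,185); b=blk(C1,425,510,280,345); print(a,b)
t=tri(C,a[0],C1,b[0]); p=onz(C,*a[0],.061); print("tri",t.round(4),p.round(4))
s=bot.observe(); y=s["tool_rot"][2]; d=p-s["position"]
print("tool dx,dy,dz",d[0]*np.cos(y)+d[1]*np.sin(y),d[0]*np.sin(y)-d[1]*np.cos(y),-d[2],s["position"])
```

```text
(array([246.58110883, 145.19815195]), array([ 216,  115,   62,   61, 2922], dtype=int32)) (array([464.71346854, 307.42901716]), array([ 438,  285,   54,   47, 1923], dtype=int32))
tri [ 0.511  -0.297   0.0558] [ 0.5102 -0.2961  0.061 ]
tool dx,dy,dz 0.037459623410321746 -0.007291864646616204 0.09826343884529923 [ 0.54096923 -0.31863726  0.15926344]
```

Request:
{"api": "jog_arm", "payload": {
  "motion": [
    [0.62, -0.12, 0, 0, 0],
    [0.62, -0.12, 0, 0, 0],
    [0, 0, 0.9, 0, 0],
    [0, 0, 0.9, 0, 0],
    [0, 0, 0.9, 0, 0],
    [0, 0, 0.2, 0, 0],
    [0, 0, 0.2, 0, 0],
    [0, 0, 0.1, 0, 0],
    [0, 0, 0.1, 0, 0],
    [0, 0, 0, 0, 0],
    [0, 0, 0, 0, 0]
  ]
}}

```text
clock: 9.35
position: [0.5105, -0.2974, 0.0614]
tool_rot: [3.141, 0.001, 2.316]
force: [-0.6, -0.2, -0.4]
grip_width: 0.0001
finger_force: 0.0
```

Request:
{"api": "jog_arm", "payload": {
  "motion": [
    [0, 0, 0.06, 0, 0],
    [0, 0, 0.06, 0, 0],
    [0, 0, 0.06, 0, 0],
    [0, 0, 0, 0, 0],
    [0, 0, 0, 0, 0]
  ]
}}

```text
clock: 9.85
position: [0.5106, -0.2974, 0.0557]
tool_rot: [3.141, 0.001, 2.316]
force: [0.4, -1.4, 3.6]
grip_width: -0.0003
finger_force: 2.2
```

Request:
{"api": "jog_arm", "payload": {
  "motion": [
    [0, 0, 0.04, 0, 0],
    [0, 0, 0.04, 0, 0],
    [0, 0, 0, 0, 0],
    [0, 0, 0, 0, 0]
  ]
}}

```text
clock: 10.25
position: [0.5107, -0.2975, 0.0546]
tool_rot: [3.142, 0.001, 2.316]
force: [-6.5, 2.9, 31.7]
grip_width: -0.0002
finger_force: 15.7
```

Request:
{"api": "jog_arm", "payload": {
  "motion": [
    [0, 0, -0.1, 0, 0],
    [0, 0, -0.2, 0, 0],
    [0, 0, -0.5, 0, 0],
    [0, 0, -0.9, 0, 0],
    [0, 0, -0.9, 0, 0],
    [-0.65, 0, -0.9, 0, 0],
    [-0.65, 0, 0, 0, 0],
    [0, 0, 0, 0, 0],
    [0, 0, 0, 0, 0],
    [0, 0, 0, 0, 0]
  ]
}}

```text
clock: 11.25
position: [0.5362, -0.3252, 0.158]
tool_rot: [-3.141, -0.001, 2.317]
force: [-0.3, 0.7, 1.0]
grip_width: -0.0004
finger_force: 0.0
```

Run:
```python
from ms import *
C=cam("wrist"); S=cam("scene"); print(bot.observe()["position"],bot.observe()["force"])
m=(C["im"].max(2)<50).astype(np.uint8); m[200:]=0
n,l,st,ce=cv2.connectedComponentsWithStats(m)
for i in np.argsort(-st[1:,4])[:2]+1: print(st[i],ce[i],onz(C,*ce[i],.061).round(4))
cv2.imwrite("pics/s7.png",cv2.resize(S["im"][140:250,120:330][...,::-1],(798,418),interpolation=2))
```

```text
[ 0.5363743  -0.32536979  0.15799379] [0.56386871 0.15679733 0.1545801 ]
[ 225  113   61   62 2952] [254.98644986 144.00813008] [ 0.5101 -0.2962  0.061 ]
[293 169  11  10  66] [298.09090909 173.68181818] [ 0.5491 -0.2906  0.061 ]
```

View pics/s7.png

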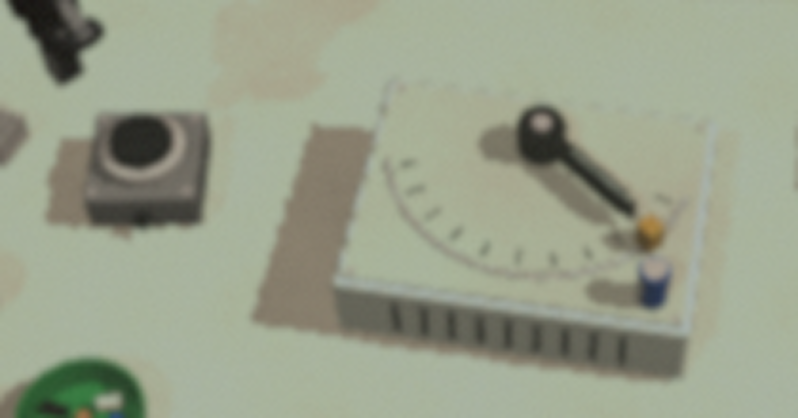

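The scene shows the lever (hub (541,135), tip about (635,212)) pointing straight at the tab (650,232). The wide button is up again at (140,142), and its box has not moved.

```bash
python3 -c "
from workcell import bot
print(bot.job_done())"
```

```text
the job is handed in; nothing more can be done
None
```

The job is handed in: the lever points at the brass tab to within about 0.01 rad, and the wide button was then pressed to its stop (about 32 N) and came back up. The tab and wide box stayed in place, and the narrow button was never approached.

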